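# Key the notched disc onto its drive pin

## Task

On the round tooling stand, turn the notched steel disc by pushing its small upright peg sideways with a fingertip, until the notch in its rim stands over the fixed pin of the stand, then press the disc straight down until it is fully home and leave it there. Push gently and do not grip or lift anything: the disc and its peg are only pushed and pressed, and the things lying round the stand stay where they are.

Things in the scene. Friction and masses are not known exactly. Their poses are not given: they have to be found in the camera images.
- stand: Fixed round grey tooling stand, foot 108 mm across and 16 mm high, it does not move in a run. Origin on the disc's axis at the surface, z up. Its fixed drive pin (upright steel pin, 10 mm across, round tip 36 mm above the surface) stands 41 mm from the axis on the stand's own -x side, half of it visible beyond the rim of the disc.
- pin_top (a point): Tip of the fixed drive pin, 36 mm above the surface.
- disc_centre (a point): Top of the low central boss (20 mm across, 4 mm high) of the keyed disc, on its axis: the place to press. The plain steel disc is 84 mm across and 12 mm thick with one notch in its rim, 18 mm wide and 13 mm deep radially. The disc is captive on an arbor. At the start its underside is 39 mm and its flat top 51 mm above the surface (boss top 55 mm); fully home these are 14 mm lower. Axes turn with the disc: x points to the notch.
- notch (a point): Middle of the notch in the rim, at the height of the disc's flat top, 36 mm from the axis. The disc can go down only when the notch is over the pin to about 0.1 rad; elsewhere it lands on the pin after 3 mm.
- peg_top (a point): Top of the finger peg: upright round steel peg, 10 mm across, standing 22 mm above the disc's flat top, 30 mm from the axis on the side opposite the notch. Pushed sideways (about 1.5 N at right angles to its arm) it turns the disc, which stays where it is left.
- keyed_disc (a joint): Turn of the disc in rad, growing anticlockwise seen from above. 0: notch exactly opposite the pin. +3.14 or -3.14: notch over the pin. It starts between -1.6 and 1.6 and may be turned either way (free to 6.28 each way).
- sleeve (a joint): How far the disc has been pressed down, in m: 0 at the start, 0.014 fully home, negative if lifted. It moves with stiff friction (about 6 N down) and stays where it is left.
- peg: The finger peg with the disc's frame: origin on the disc's axis at its underside, the peg itself at x = -30 mm. Never push it with more than 25 N or pinch it.
- the_spindle_ring_1: Loose bystander: grey spacer ring, 60 mm across, 20 mm high. Leave alone. Origin at its underside, as for the others.
- the_hexkey_8: Loose bystander: bent hexagon key, 124 x 49 x 8 mm. Leave alone.
- the_setting_block: Loose bystander: pale setting block 40 x 60 x 30 mm with a short black knob on it. Leave alone.
- the_pencil: Loose bystander: pencil 118 mm long. Leave alone.
- offcut_1: Loose bystander: pale wood offcut 50 x 110 x 32 mm. Leave alone.
- offcut_2: Loose bystander: brown wood offcut 60 x 75 x 22 mm. Leave alone.
- push_stick: Loose bystander: wooden push stick 320 mm long, 62 mm wide. Leave alone.

How it is judged:
At the end, for the whole second after the job is handed in: The disc is at least 11.5 mm down of its 14 mm travel, with the pin in its notch (middle of the notch within 11.5 mm of the pin's axis, 5 mm being exact), and at rest (value of joint sleeve above 0.0115 m and horizontal distance between notch and pin_top below 0.0115 m and velocity of joint sleeve below 0.005 m/s); the robot touches nothing.
It fails at once if the disc is lifted more than 4 mm on its arbor (value of joint sleeve below -0.004 m).
It fails at once if the finger peg is gripped or shoved with more than 25 N (contact force between peg and the fingers above 25 N).
It fails at once if a loose thing near the stand is moved more than 20 mm (distance of any of the_spindle_ring_1, the_hexkey_8, the_setting_block, the_pencil, offcut_1, offcut_2, push_stick from where it was at the start of the episode above 0.02 m).
It also fails if it takes over 51 s, if anything falls off the work surface, if the arm or the gripper's body presses on something with over 40 N, if the wrist force passes 120 N, or if a joint passes its speed limit or range.

## Robot

A 6-joint arm with a two-finger parallel gripper is mounted at the origin on a cart in front of the work surface, level with it; the furniture and walls round the work are solid. World frame = base frame: x ahead of the robot, y to its left, z up, the work surface at z = 0. Lengths are in m, angles in rad, forces in N, time in s.
With the tool pointing down it reaches from about 0.275 to 0.75 m from the base axis. Payload 10.2 kg.
Tool frame: the origin (TCP) lies midway between the tips of the shut fingers; the grasp point (between the pads) lies 19 mm behind it (env.hold_point_z is the distance from the TCP to the grasp point, in m); x points along the fingers, z is the direction in which the jaws open and shut, and the axes are right-handed (so a half turn about x gives the same grasp; the last joint's range is limited). The gripper opens to 85 mm and grips with 20 to 120 N. Pads are 22 mm wide; open, the fingers measure 114 mm over their backs; the gripper's body (76 mm by 85 mm) begins 54 mm behind the grasp point. The pads swing forward as they close: fully open they stand 13 mm farther back than shut.
Start: joints at [-1.323, 0.313, 1.498, -0, 1.331, -0.223], TCP at [0.238, -0.468, 0.231] pointing down, gripper open.
Joint ranges: [-2.94, 2.94], [-0.97, 2.17], [0.19, 2.56], [-1.23, 4.37], [0.02, 3.11], [-2.88, 2.88]. Speed limits (rad/s): [2.39, 2.39, 3.01, 3.14, 3.14, 3.14].

## Interface

Orientations are given as a unit quaternion [x, y, z, w].
In Python, from bench import env, kinematics, monitor, eyes, job gives the robot as it stands. The module is installed in compiled form; this text tells all that it offers. Calls block until the motion is done:
- env.reach(position, orientation): joint-space move of the TCP to a pose.
- env.movel(position, velocity=0.15, frame=None, guard=None): straight line of the TCP; frame=None keeps the orientation; velocity is the mean speed in m/s. With guard (N) it stops when the force on the tool has changed by that much, and returns True; else False.
- env.set_joints(angles): joint-space move.
- env.release() and env.close_gripper(effort=None): open the fingers fully, or close them until they stop; effort is the grip in N (None keeps the last).
- env.hold(seconds).
- kinematics.ik(position, orientation): joint angles nearest the present ones, or None.
- monitor.sense(): the state.
- eyes.grab_frame(name): name is "scene" or "top" or "wrist"; returns a dict with "frame" (400x640x3 uint8, red, green, blue), "mtx" (3x3 intrinsics, pixels), "view" (4x4, takes a point from world to camera coordinates). Camera axes: x right, y down, z forward; pixel columns grow to the right and rows downward; lengths in m; the calibration is good to about 2 mm. A picture is of the moment at which its call begins. There is no depth.
A pose or a line that the arm cannot do raises env.MotionError and nothing moves.
- job.hand_in(): hands the job in, once; it reports no verdict.
The state is a dict: "clock": time; "joints": joint angles; "qvel": joint speeds; "joint_efforts": joint torques, N m; "position": TCP position; "ee_rot": TCP orientation; "contact_force": force on the tool from outside, world axes, zero at the start; "ft_torque": the same for the moment, N m; "finger_gap": opening from 0.0 (shut) to 1.0 (fully open).
Only numpy, scipy, OpenCV 4.12 (cv2) and the standard library are available. Lean on these libraries where they do the work, as an engineer would, in place of code of your own. Each camera call takes 0.05 s, during which the arm holds its last target.

## Working session

There is one attempt and no reset: what is moved stays moved. The work goes in short steps, each a Python script; the robot and the scene stay as the last script left them, time stands still between calls to the robot, and variables do not carry over. Pictures are saved under pics/ and viewed, and the job is handed in when it is done.

```bash
mkdir -p pics; python3 - <<'E'
from bench import env, kinematics, monitor, eyes, job
import cv2,pickle
s=monitor.sense(); print(s)
d={}
for n in ["scene","top","wrist"]:
    f=eyes.grab_frame(n); d[n]=f
    cv2.imwrite(f"pics/{n}0.png",f["frame"][:,:,::-1]); print(n,f["mtx"],f["view"])
pickle.dump(d,open("f0.pkl","wb"))
E
```

```text
{'clock': 0.0, 'joints': array([-1.32340105e+00,  3.13405058e-01,  1.49844135e+00,  1.11373329e-05,
        1.33101857e+00, -2.23364542e-01]), 'qvel': array([-0.00055953,  0.00119895,  0.00085149,  0.00048917, -0.00048917,
       -0.0011138 ]), 'joint_efforts': array([-2.80814471e-03, -4.12271154e+01, -2.59743297e+01, -3.16553951e-04,
        4.14240683e-03,  5.60878277e-08]), 'position': array([ 0.23806289, -0.46762597,  0.23075647]), 'ee_rot': array([ 0.36992438,  0.60313772, -0.36929044,  0.6024993 ]), 'contact_force': array([ 0.36438247, -0.11325542,  0.16490284]), 'ft_torque': array([ 0.02108622,  0.01438642, -0.00648053]), 'finger_gap': 0.9969368121227297}
scene [[372.21069587   0.         320.04276033]
 [  0.         372.21069587 195.86256529]
 [  0.           0.           1.        ]] [[-0.89505935 -0.44584357 -0.00960539  0.43636375]
 [-0.17557661  0.37211733 -0.9114283   0.19594483]
 [ 0.40992878 -0.81409594 -0.4113468   0.62194208]
 [ 0.          0.          0.          1.        ]]
top [[421.3578278    0.         324.33612087]
 [  0.         421.3578278  201.80388608]
 [  0.           0.           1.        ]] [[ 0.02344097 -0.9994003  -0.02548635 -0.05319053]
 [-0.98923972 -0.01950497 -0.14499767  0.50043131]
 [ 0.14441361  0.02861099 -0.9891037   0.85939941]
 [ 0.          0.          0.          1.        ]]
wrist [[317.76660206   0.         318.17414089]
 [  0.         317.76660206 194.17128684]
 [  0.           0.           1.        ]] [[ 4.53051146e-01 -8.91483997e-01 -9.70595857e-04 -5.24472297e-01]
 [-8.46914025e-01 -4.30740173e-01  3.11768403e-01 -4.00502211e-02]
 [-2.78354617e-01 -1.40425021e-01 -9.50157629e-01  3.80023445e-01]
 [ 0.00000000e+00  0.00000000e+00  0.00000000e+00  1.00000000e+00]]
```

View pics/top0.png

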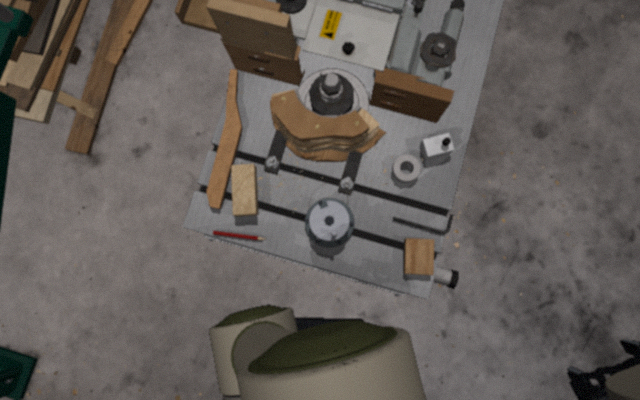

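View pics/scene0.png

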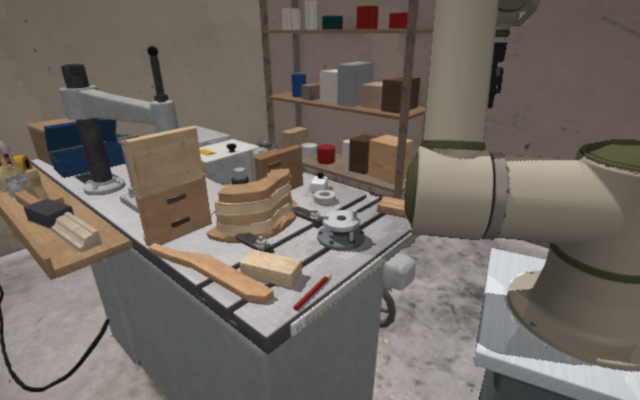

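View pics/wrist0.png

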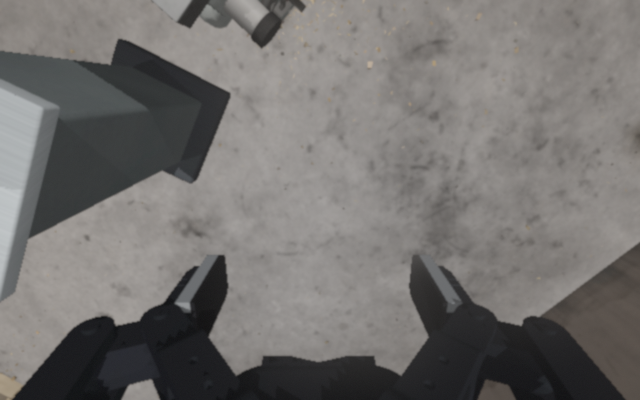

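```bash
cat > h.py <<'E'
import numpy as np
def ray(f,u,v,z):
    K=f["mtx"];V=np.array(f["view"]);R=V[:3,:3];t=V[:3,3]
    c=-R.T@t; d=R.T@np.linalg.solve(K,[u,v,1.]); return c+d*(z-c[2])/d[2]
def proj(f,p):
    V=np.array(f["view"]);q=f["mtx"]@(V[:3,:3]@np.array(p)+V[:3,3]); return q[:2]/q[2]
E
python3 - <<'E'
import pickle,cv2,numpy as np
from h import *
d=pickle.load(open("f0.pkl","rb"))
t=d["top"]["frame"][:,:,::-1]; 
a=cv2.resize(t[180:270,280:380],None,fx=8,fy=8,interpolation=cv2.INTER_CUBIC)[:600]
cv2.imwrite("pics/t1.png",a)
s=d["scene"]["frame"][:,:,::-1]
cv2.imwrite("pics/s1.png",cv2.resize(s[195:265,300:390],None,fx=8,fy=8,interpolation=cv2.INTER_CUBIC))
print(ray(d["top"],330,222,.05))
for p in [(425,223),(445,228),(419,257),(405,168),(245,190),(238,237),(228,140),(438,147)]: print(p,ray(d["top"],*p,.02))
E
```

```text
[ 0.45727448 -0.05553275  0.05      ]
(425, 223) [ 0.46231035 -0.25779346  0.02      ]
(445, 228) [ 0.45252262 -0.29996968  0.02      ]
(419, 257) [ 0.39004672 -0.24441923  0.02      ]
(405, 168) [ 0.58160136 -0.21582797  0.02      ]
(245, 190) [0.52638018 0.1318296  0.02      ]
(238, 237) [0.42374292 0.14172461 0.02      ]
(228, 140) [0.63838892 0.17555986 0.02      ]
(438, 147) [ 0.62988962 -0.28791581  0.02      ]
```

View pics/t1.png

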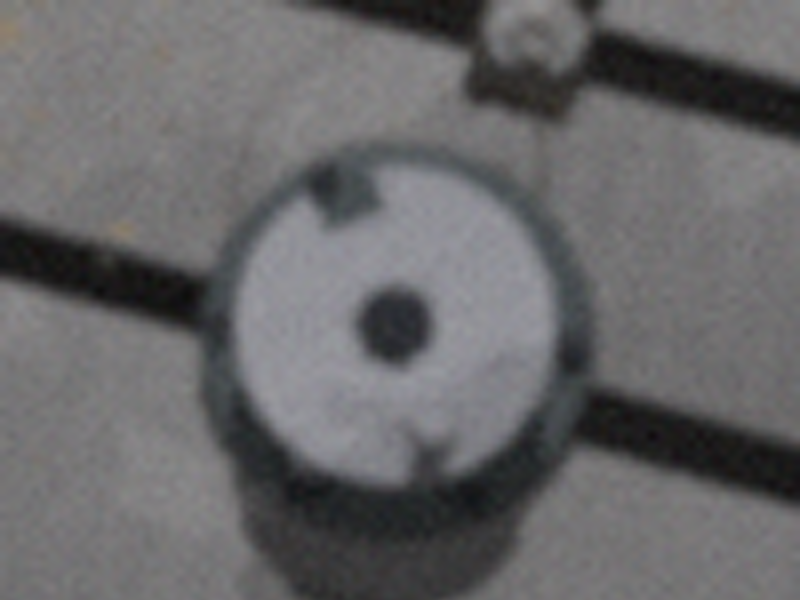

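View pics/s1.png

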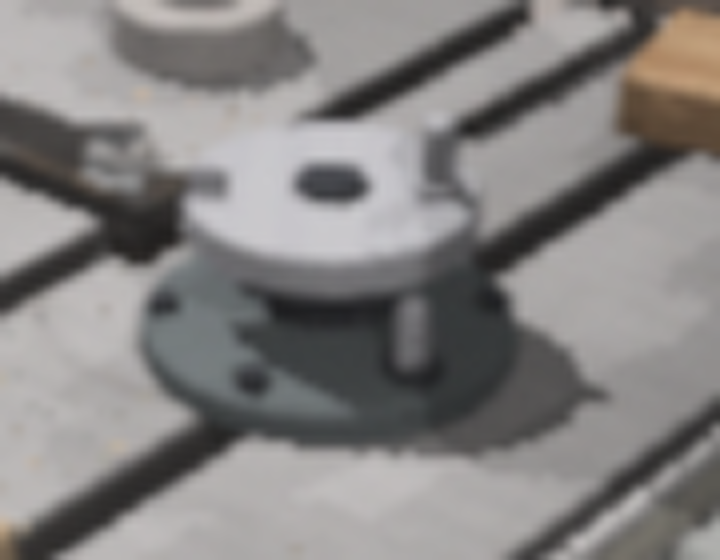

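```bash
python3 - <<'E'
import pickle,cv2,numpy as np
from h import *
d=pickle.load(open("f0.pkl","rb")); T=d["top"];S=d["scene"]
q=lambda x,y,ox,oy:((x+.5)/8-.5+ox,(y+.5)/8-.5+oy)
# disc outline fit in top (bright blob)
g=cv2.GaussianBlur(cv2.cvtColor(T["frame"],cv2.COLOR_RGB2GRAY),(3,3),0)
m=np.zeros_like(g);m[195:245,300:355]=(g[195:245,300:355]>120)
n,l,st,c=cv2.connectedComponentsWithStats(m);k=1+np.argmax(st[1:,4]);print(st[k],c[k])
cn=cv2.findContours((l==k).astype(np.uint8),cv2.RETR_EXTERNAL,cv2.CHAIN_APPROX_NONE)[0][0]
h=cv2.convexHull(cn);e=cv2.fitEllipse(h);print(e)
C=ray(T,*e[0],.051);print("C ellipse",C,"boss",ray(T,*q(395,325,280,180),.055),"scene boss",ray(S,*q(332,184,300,195),.055))
r=[np.linalg.norm(ray(T,*p[0],.051)-C)for p in h];print("radius",np.mean(r),np.std(r))
# scene: foot outline
a=[ray(S,*q(x,y,300,195),.016) for x,y in((145,320),(515,335))];print("foot",a)
N=ray(T,*q(345,195,280,180),.051);print("notch",N,np.linalg.norm(N-C),np.degrees(np.arctan2(*(N-C)[1::-1])))
N=ray(S,*q(203,183,300,195),.051);print("notch S",N,np.linalg.norm(N-C),np.degrees(np.arctan2(*(N-C)[1::-1])))
for z,y in((.016,366),(.036,300)):
  P=ray(S,*q(411,y,300,195),z);print("pin",P,np.linalg.norm((P-C)[:2]),np.degrees(np.arctan2(*(P-C)[1::-1])))
P=ray(S,*q(438,120,300,195),.073);print("pegtop",P,np.linalg.norm((P-C)[:2]),np.degrees(np.arctan2(*(P-C)[1::-1])))
P=ray(T,*q(425,475,280,180),.073);print("pegtop T",P,np.linalg.norm((P-C)[:2]),np.degrees(np.arctan2(*(P-C)[1::-1])))
E
```

```text
[310 201  39  38 992] [328.89314516 219.7953629 ]
((328.7385559082031, 219.65171813964844), (37.48681640625, 39.29476547241211), 72.46296691894531)
C ellipse [ 0.46201039 -0.0528255   0.051     ] boss [ 0.46049518 -0.05333025  0.055     ] scene boss [ 0.45804507 -0.04649223  0.055     ]
radius 0.0399006950663322 0.0006877247225974601
foot [array([ 0.501849  , -0.01724843,  0.016     ]), array([ 0.40553728, -0.05415101,  0.016     ])]
notch [ 0.49467702 -0.03947806  0.051     ] 0.035288279810784424 22.224700041587916
notch S [ 0.49392162 -0.03856442  0.051     ] 0.034952897672518524 24.07978756115612
pin [ 0.4252753  -0.02639313  0.016     ] 0.04525634165838143 144.26347753316244
pin [ 0.42613394 -0.0272047   0.036     ] 0.04408565052355431 144.46786652250472
pegtop [ 0.43334543 -0.06217716  0.073     ] 0.03015183830714671 -161.93159126122003
pegtop T [ 0.42100968 -0.06199157  0.073     ] 0.04201279135407074 -167.39823475440525
```

```bash
cat >> h.py <<'E'
from scipy.spatial.transform import Rotation as R_
def quat(a,sg=1):  # tool down, tool z radial at angle a (sg +-)
    r=sg*np.array([np.cos(a),np.sin(a),0]);x=np.array([0,0,-1.]);y=np.cross(r,x)
    return R_.from_matrix(np.c_[x,y,r]).as_quat()
E
python3 - <<'E'
from h import *
from bench import env, kinematics, monitor, eyes
C=np.array([.460,-.0515])
for sg in(1,-1):
  for a in range(-157,-20,15):
    A=np.radians(a);t=np.array([-np.sin(A),np.cos(A)]);p=C+.03*np.array([np.cos(A),np.sin(A)])-.016*t
    for z in(.058,):
      q=kinematics.ik([*p,z],quat(A,sg)); print(sg,a,None if q is None else np.round(q,2))
E
```

```text
1 -157 [-0.39  0.35  1.98 -0.    0.82  2.35]
1 -142 [-0.41  0.35  1.97 -0.    0.82  2.07]
1 -127 [-0.42  0.36  1.96 -0.    0.82  1.79]
1 -112 [-0.43  0.37  1.95 -0.    0.83  1.52]
1 -97 [-0.44  0.38  1.92 -0.    0.84  1.25]
1 -82 [-0.44  0.4   1.9  -0.    0.85  0.99]
1 -67 [-0.44  0.41  1.87 -0.    0.86  0.73]
1 -52 [-0.43  0.43  1.85 -0.    0.87  0.48]
1 -37 [-0.42  0.44  1.83 -0.    0.87  0.23]
1 -22 [-0.4   0.45  1.81 -0.    0.88 -0.02]
-1 -157 [-0.39  0.35  1.98 -0.    0.82 -0.79]
-1 -142 [-0.41  0.35  1.97 -0.    0.82 -1.07]
-1 -127 [-0.42  0.36  1.96 -0.    0.82 -1.35]
-1 -112 [-0.43  0.37  1.95 -0.    0.83 -1.62]
-1 -97 [-0.44  0.38  1.92 -0.    0.84 -1.89]
-1 -82 [-0.44  0.4   1.9  -0.    0.85 -2.15]
-1 -67 [-0.44  0.41  1.87 -0.    0.86 -2.41]
-1 -52 [-0.43  0.43  1.85 -0.    0.87 -2.66]
-1 -37 None
-1 -22 None
```

```bash
python3 - <<'E'
from h import *
import cv2,pickle
from bench import env, kinematics, monitor, eyes
d=pickle.load(open("f0.pkl","rb"));W=d["wrist"]
T=np.array([.238,-.4676,.2308]);V=np.array(W["view"]);print(-V[:3,:3].T@V[:3,3]-T, proj(W,T),proj(W,T-[0,0,.15]))
env.close_gripper(20)
env.reach([.460,-.0515,.24],quat(np.radians(-120)))
f=eyes.grab_frame("wrist");cv2.imwrite("pics/w1.png",f["frame"][:,:,::-1]);pickle.dump(f,open("w1.pkl","wb"))
s=monitor.sense();print(s["clock"],s["position"],s["finger_gap"],proj(f,[.46,-.0515,.055]))
E
```

```text
[0.07147496 0.0361549  0.14225952] [318.14989204 257.18133303] [318.31416431 178.41155318]
2.6917 [ 0.46002737 -0.0521033   0.23996328] -0.0002116049973951205 [317.79898339 169.84380225]
```

View pics/w1.png

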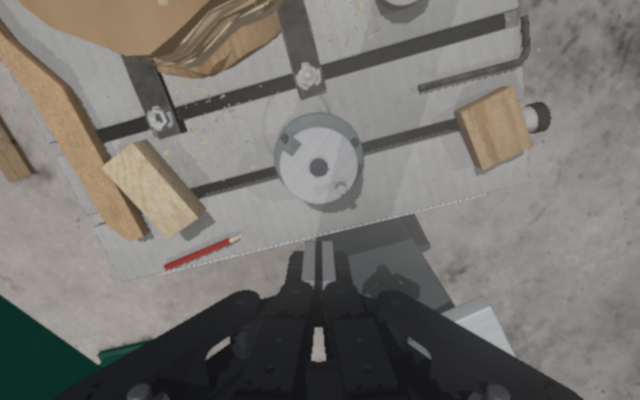

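```bash
python3 - <<'E'
from h import *
import cv2,pickle
f=pickle.load(open("w1.pkl","rb"))
cv2.imwrite("pics/w1z.png",cv2.resize(f["frame"][105:215,265:375,::-1],(600,600),interpolation=cv2.INTER_CUBIC))
C=ray(f,319,167,.055);print(C,ray(f,290,145,.051)-C)
P=[.4265,-.027,.036];print((proj(f,P)-[265,105])*600/110)
E
```

```text
[ 0.46202983 -0.05413843  0.055     ] [ 0.03470277  0.01491291 -0.004     ]
[267.24131551 522.09132229]
```

View pics/w1z.png

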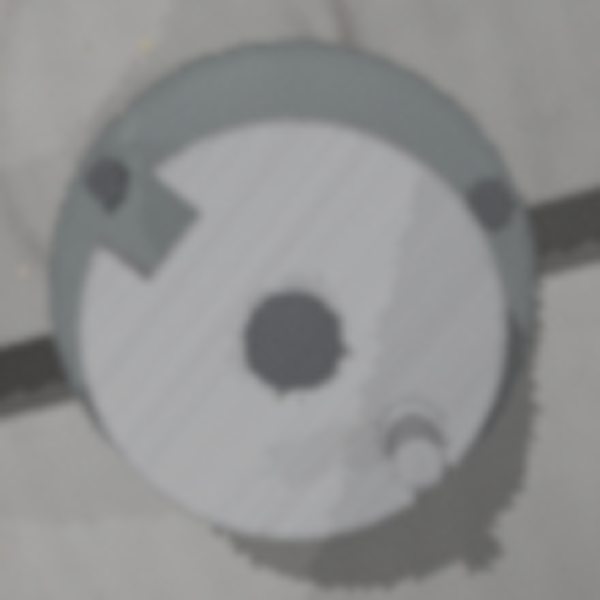

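```bash
python3 - <<'E'
from h import *
import cv2,pickle
from bench import env, kinematics, monitor, eyes
env.reach([.385,.03,.20],quat(np.radians(-150)))
f=eyes.grab_frame("wrist");cv2.imwrite("pics/w2.png",f["frame"][:,:,::-1]);pickle.dump(f,open("w2.pkl","wb"))
p=proj(f,[.4615,-.0535,.05]).astype(int);s=monitor.sense();print(s["clock"],p)
y0,x0=max(p[1]-60,0),p[0]-60
cv2.imwrite("pics/w2z.png",cv2.resize(f["frame"][y0:y0+120,x0:x0+120,::-1],(600,600),interpolation=cv2.INTER_CUBIC));print(x0,y0)
E
```

```text
3.4167 [289  53]
229 0
```

View pics/w2z.png

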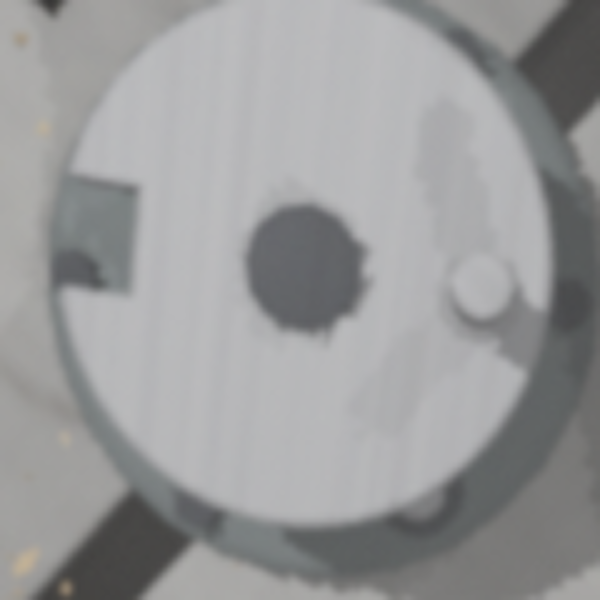

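```bash
python3 - <<'E'
from h import *
import pickle
f=pickle.load(open("w2.pkl","rb"))
q=lambda x,y:(229+(x+.5)/5-.5,(y+.5)/5-.5)
C=ray(f,*q(305,268),.055);print("C",C)
for n,x,y,z in(("pin",428,508,.036),("notch",100,234,.051),("peg",482,285,.073)):
  P=ray(f,*q(x,y),z);print(n,P,np.linalg.norm((P-C)[:2]),np.degrees(np.arctan2(*(P-C)[1::-1])))
E
```

```text
C [ 0.46114279 -0.05310074  0.055     ]
pin [ 0.42425636 -0.02942705  0.036     ] 0.043829807836593696 147.3076799708712
notch [ 0.49390383 -0.04067441  0.051     ] 0.03503854089478729 20.77183732928755
peg [ 0.43377973 -0.06399541  0.073     ] 0.029452186456071977 -158.28989642899234
```

```bash
cat >> h.py <<'E'
C0=np.array([.4613,-.0532])
def pose(a,z,off=.016):
    A=np.radians(a);t=np.array([-np.sin(A),np.cos(A)])
    return [*(C0+.03*np.array([np.cos(A),np.sin(A)])-off*t),z],quat(A)
E
python3 - <<'E'
from h import *
import cv2,pickle
from bench import env, kinematics, monitor, eyes
p,q=pose(-174,.12);env.reach(p,q)
p,q=pose(-174,.060);print(env.movel(p,.08,q,guard=6))
f0=monitor.sense()["contact_force"]
for a in range(-170,-126,6):
    p,q=pose(a,.060); g=env.movel(p,.03,q,guard=12); s=monitor.sense()
    print(a,g,np.round(s["contact_force"]-f0,1),np.round(s["position"]-p,4))
    if g: break
print(s["clock"])
f=eyes.grab_frame("wrist");cv2.imwrite("pics/w3.png",f["frame"][:,:,::-1])
f=eyes.grab_frame("scene");cv2.imwrite("pics/s3.png",cv2.resize(f["frame"][175:275,290:400,::-1],(660,600)))
E
```

```text
False
-170 False [1.  0.7 0. ] [ 0.0002 -0.0001  0.0004]
-164 False [ 1.5 -0.2 -1.2] [0.0001 0.     0.0001]
-158 False [0.6 0.4 0.9] [0.0001 0.0001 0.    ]
-152 False [ 1.8  0.6 -0.1] [0.     0.0001 0.    ]
-146 False [0.9 0.9 0.5] [ 0.      0.0001 -0.    ]
-140 False [ 0.5  0.2 -0.3] [ 0.      0.0001 -0.    ]
-134 False [ 0.8  1.5 -0.2] [0.     0.0001 0.    ]
-128 False [1.8 1.3 0.6] [0. 0. 0.]
6.9667
```

View pics/w3.png

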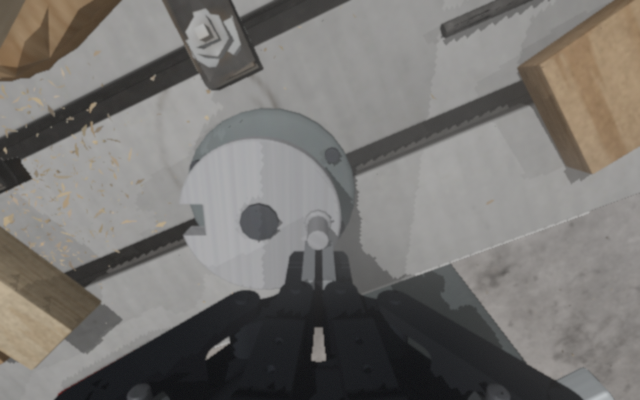

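View pics/s3.png

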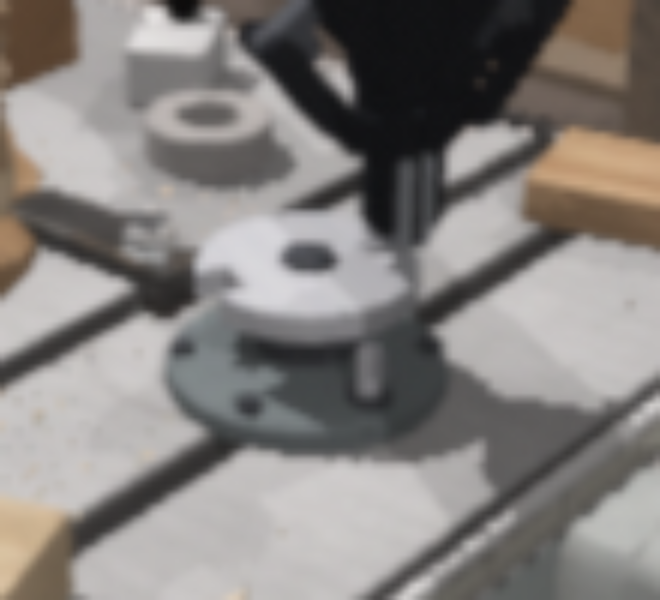

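The wrist view shows the peg (318,230) against the fingertips and the disc turned, with the notch at (197,220). I'll continue the arc.

```bash
python3 - <<'E'
from h import *
import cv2,pickle
from bench import env, kinematics, monitor, eyes
f0=monitor.sense()["contact_force"]
for a in [*range(-122,-38,6),-36]:
    p,q=pose(a,.060); g=env.movel(p,.03,q,guard=12); s=monitor.sense()
    if g: print("GUARD",a,s["contact_force"]-f0);break
print(a,s["contact_force"]-f0,s["clock"])
p,q=pose(a-12,.060);env.movel(p,.05,q)
p,q=pose(a-12,.12);env.movel(p,.15,q)
# look from pin side
env.reach([.385,.03,.20],quat(np.radians(-150)))
f=eyes.grab_frame("wrist");pickle.dump(f,open("w4.pkl","wb"));print(monitor.sense()["clock"])
cv2.imwrite("pics/w4z.png",cv2.resize(f["frame"][0:120,229:349,::-1],(600,600),interpolation=cv2.INTER_CUBIC))
E
```

```text
-36 [-0.59726531 -0.09605952  0.85170151] 11.1083
13.7917
```

View pics/w4z.png

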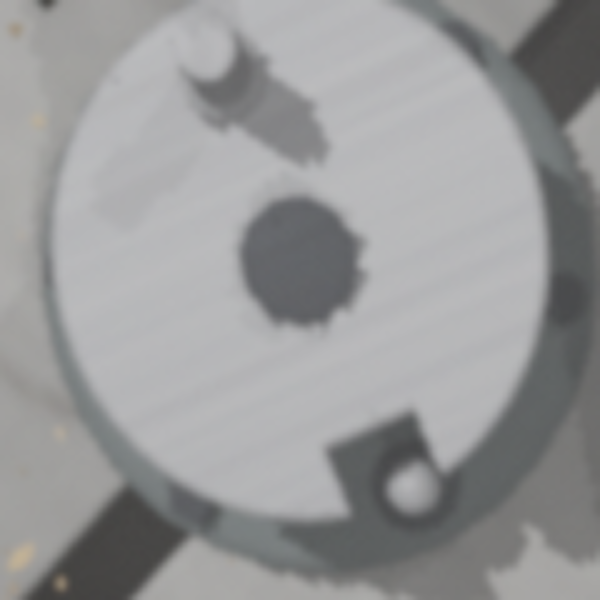

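```bash
python3 - <<'E'
from h import *
import pickle
f=pickle.load(open("w4.pkl","rb"))
q=lambda x,y:(229+(x+.5)/5-.5,(y+.5)/5-.5)
C=ray(f,*q(300,262),.055);print("C",C)
for n,x,y,z in(("pin",413,487,.036),("notchmid",384,464,.051),("innermid",370,430,.051),("outmid",398,498,.051),("peg",209,50,.073)):
  P=ray(f,*q(x,y),z);D=P[:2]-C[:2];E=P[:2]-C0;print(n,P,np.hypot(*D),np.degrees(np.arctan2(D[1],D[0])),np.degrees(np.arctan2(E[1],E[0])))
E
```

```text
C [ 0.46111157 -0.05293443  0.055     ]
pin [ 0.4274212  -0.03074169  0.036     ] 0.04034301360952772 146.6260505944673 146.45954115815258
notchmid [ 0.433583   -0.03197999  0.051     ] 0.034596390218124044 142.72202152117373 142.56249703143047
innermid [ 0.43842776 -0.03566175  0.051     ] 0.02851140821723209 142.71240690073842 142.51930740111803
outmid [ 0.42867612 -0.02825102  0.051     ] 0.04075940305506159 142.72883324013776 142.5931953909269
peg [ 0.48445729 -0.07091426  0.073     ] 0.029466882843910695 -37.60185866250854 -37.41431981902766
```

```bash
python3 - <<'E'
from h import *
import cv2,pickle
from bench import env, kinematics, monitor, eyes
p,q=pose(-50,.12);env.reach(p,q)
p,q=pose(-50,.060);print(env.movel(p,.08,q,guard=6))
for a in (-44,-38,-32):
    p,q=pose(a,.060); g=env.movel(p,.03,q,guard=12)
    if g: print("GUARD",a);break
p,q=pose(-44,.060);env.movel(p,.05,q)
p,q=pose(-44,.12);env.movel(p,.15,q)
env.reach([.385,.03,.20],quat(np.radians(-150)))
f=eyes.grab_frame("wrist");pickle.dump(f,open("w5.pkl","wb"));print(monitor.sense()["clock"])
cv2.imwrite("pics/w5z.png",cv2.resize(f["frame"][0:120,229:349,::-1],(600,600),interpolation=cv2.INTER_CUBIC))
E
```

```text
False
19.925
```

View pics/w5z.png

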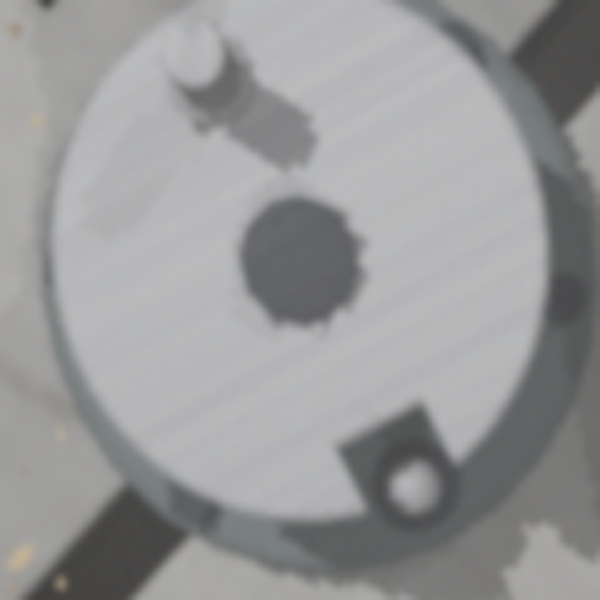

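```bash
python3 - <<'E'
from h import *
import cv2,pickle
from bench import env, kinematics, monitor, eyes
f=pickle.load(open("w5.pkl","rb"))
q=lambda x,y:(229+(x+.5)/5-.5,(y+.5)/5-.5)
for n,x,y,z in(("pin",414,486,.036),("in",381,423,.051),("out",412,490,.051),("peg",197,55,.073)):
  E=ray(f,*q(x,y),z)[:2]-C0;print(n,np.hypot(*E),np.degrees(np.arctan2(E[1],E[0])))
o=quat(np.radians(-123))
env.reach([*C0,.09],o);f0=monitor.sense()["contact_force"]
print(env.movel([*C0,.058],.08,o,guard=10))
for z in (.055,.052,.049,.046,.043,.041,.0405):
    g=env.movel([*C0,z],.02,o,guard=35);s=monitor.sense()
    print(z,g,np.round(s["position"],4),np.round(s["contact_force"]-f0,1))
    if g: break
print(s["clock"])
f=eyes.grab_frame("scene");cv2.imwrite("pics/s6.png",cv2.resize(f["frame"][175:275,290:400,::-1],(660,600)))
E
```

```text
pin 0.0405781793864481 146.79776990013164
in 0.028590914398630655 146.9513440624397
out 0.040879208182240646 146.50518228852613
peg 0.029307317171073953 -33.60882381966668
False
0.055 False [ 0.4614 -0.0532  0.0551] [0.3 0.5 0.2]
0.052 False [ 0.4614 -0.0532  0.052 ] [0.3 1.3 1.8]
0.049 False [ 0.4614 -0.0532  0.0489] [ 0.5  0.3 -0.1]
0.046 False [ 0.4613 -0.0532  0.0459] [1.3 1.6 0.3]
0.043 False [ 0.4613 -0.0532  0.0429] [0.2 0.4 0. ]
0.041 False [ 0.4613 -0.0532  0.041 ] [-0.1  0.7  3. ]
0.0405 False [ 0.4613 -0.0532  0.0409] [-3.6  1.9  9.9]
23.15
```

View pics/s6.png

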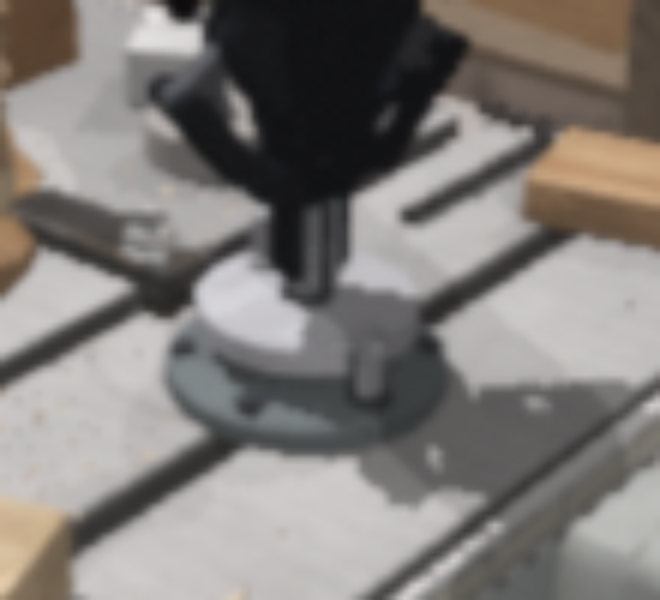

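The scene view shows the disc down, with the pin (370,370) inside the notch. The bottoming contact came at z ≈ 0.041, which is the full 14 mm of travel. Next I'll retreat and check.

```bash
python3 - <<'E'
from h import *
import cv2,pickle
from bench import env, kinematics, monitor, eyes
o=quat(np.radians(-123))
env.movel([*C0,.12],.08,o)
env.reach([.385,.03,.20],quat(np.radians(-150)))
env.hold(.3)
f=eyes.grab_frame("wrist");pickle.dump(f,open("w7.pkl","wb"))
a=cv2.resize(f["frame"][0:120,229:349,::-1],(400,400),interpolation=cv2.INTER_CUBIC)
f=eyes.grab_frame("scene")
b=cv2.resize(f["frame"][185:275,300:390,::-1],(400,400),interpolation=cv2.INTER_CUBIC)
cv2.imwrite("pics/w7.png",np.hstack([a,b]))
f=eyes.grab_frame("top");cv2.imwrite("pics/t7.png",f["frame"][:,:,::-1]);print(monitor.sense()["clock"])
E
```

```text
25.425
```

View pics/w7.png

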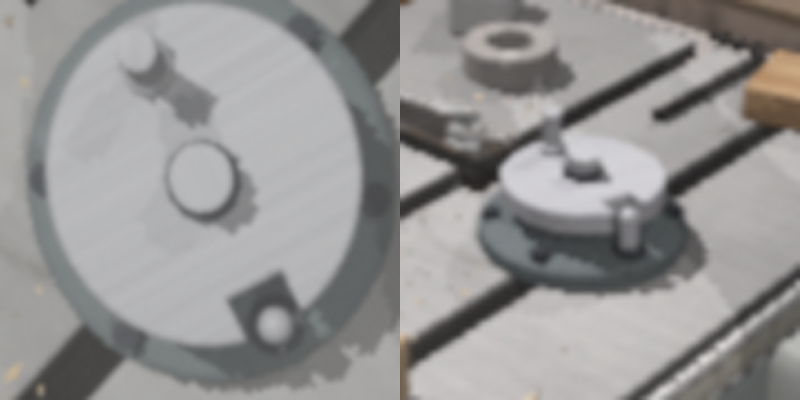

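View pics/t7.png

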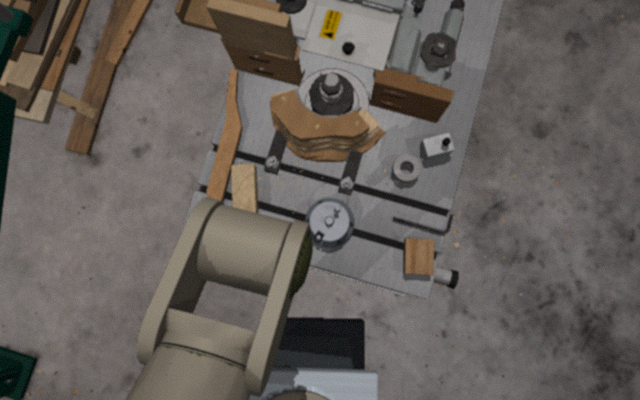

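```bash
python3 - <<'E'
from h import *
import cv2,pickle
f=pickle.load(open("w7.pkl","rb")); g0=pickle.load(open("w5.pkl","rb"))
for n,F in(("before",g0),("after",f)):
    g=cv2.GaussianBlur(cv2.cvtColor(F["frame"],cv2.COLOR_RGB2GRAY),(3,3),0)
    m=np.zeros_like(g);m[0:115,230:345]=g[0:115,230:345]>150
    k,l,st,c=cv2.connectedComponentsWithStats(m);j=1+np.argmax(st[1:,4])
    h=cv2.convexHull(cv2.findContours((l==j).astype(np.uint8),0,cv2.CHAIN_APPROX_NONE)[0][0])
    h=np.array([p for p in h if p[0][1]>2]); e=cv2.fitEllipse(h);print(n,st[j],e)
    for z in(.051,.048,.037):
        P=np.array([ray(F,*p[0],z)[:2] for p in h]);A=np.c_[2*P,np.ones(len(P))];x=np.linalg.lstsq(A,(P**2).sum(1),rcond=None)[0]
        print(z,x[:2],"r",np.sqrt(x[2]+x[0]**2+x[1]**2))
q=lambda x,y:(229+x*.3,y*.3)
for n,x,y,z in(("in",256,286,.037),("out",280,335,.037),("pin",275,324,.036),("peg",139,50,.059),("boss",201,179,.041)):
  E=ray(f,*q(x,y),z)[:2]-C0;print(n,np.hypot(*E),np.degrees(np.arctan2(E[1],E[0])))
E
```

```text
before [ 230    0  108  115 8650] ((200.89013671875, 31.53122329711914), (157.11195373535156, 279.4356384277344), 102.53851318359375)
0.051 [ 0.48024051 -0.04514559] r 0.05876977427680369
0.048 [ 0.48080899 -0.0452036 ] r 0.05937582425996095
0.037 [ 0.48289338 -0.04541632] r 0.06159800753155241
after [ 243    0   94  103 6823] ((289.1650390625, 51.47201156616211), (94.27133178710938, 102.50985717773438), 171.0456085205078)
0.051 [ 0.46041635 -0.05247123] r 0.03954974075814043
0.048 [ 0.46077847 -0.05260107] r 0.039958089385885666
0.037 [ 0.46210625 -0.05307715] r 0.04145536768763349
in 0.029605106577644813 147.07281685400451
out 0.04394341998079269 146.96926426780558
pin 0.04074949085576211 147.08143947983902
peg 0.029262779635084554 -34.173847171184384
boss 0.0003780480442794374 27.129588482834905
```

```bash
python3 - <<'E'
from bench import job
print(job.hand_in())
E
```

```text
the job is handed in; nothing more can be done
None
```

I turned the disc about 126° anticlockwise by pushing its peg with the shut fingertips. A first push stopped about 4° short, so I added a second one. I then pressed the boss straight down, backed the arm clear and handed the job in at about 25 s. The hand-in reports no verdict.

- **Alignment:** the last wrist picture puts the notch at 147.0° and the pin at 147.1° about the disc's axis.
- **Depth:** the press bottomed at z ≈ 0.041 m with about 10 N, which is the full 14 mm of travel. The rim fits a radius of 41.5 mm at the home height, against 42 mm nominal.
- **Peg force:** no push tripped the 12 N guard.
- **Surroundings:** the bystanders visible in the top view look unmoved. The arm hid the pencil and part of the pale offcut in that picture, so I did not re-check those two, but the arm passed well above them.
- **Checks that disagreed or failed:** at the start, the scene camera put the disc's centre about 7 mm off in y from the other two cameras. I used the wrist and top values. The rim fit on the picture from before the press failed because its colour mask ran into the bench, so only the fit after the press counts. The force readings during the press stayed below the roughly 6 N friction until the bottom. I judged depth by position and the pictures instead.

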